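# Pack the lucky-cat charm and seal its gift box

## Task

Pick the little cat charm out of the pocket tray, stand it upright in the open gift box without dropping it, and slide the lid fully shut. Then take the burnisher from its stand and, with its sprung nib lightly pressed on the paper band, rub slowly along the seam in one pass from the left end to the right end as seen from the robot (about 3 cm a second, light pressure), and put the burnisher back fully home in its stand. Leave the other charms and the carton where they are.

Things in the scene. Friction and masses are not known exactly. Their poses are not given: they have to be found in the camera images.
- tray: Dark wooden pocket tray, fixed, 160 x 160 mm and 12 mm thick, origin at the centre of its underside, z up. Four square pockets 32 x 32 mm, 6 mm deep (floor 6 mm above the counter), centred at x, y = +-38 mm in the tray's frame; one charm in each, in any order.
- cat: The cat charm, white ceramic, 46 mm tall, about 30 g: a round upright body 25 mm in diameter and 24 mm tall, above it a round head 21 mm in diameter with two small pointed ears, and one raised paw. It stands loose in one of the pockets. Origin at the centre of its underside, z up through the head. Its body shows 18 mm above the tray and can be gripped at any yaw.
- bell: White ceramic bell charm, leave it alone: 28 mm wide at the foot, tapering to a small ball, 33 mm tall, loose in a pocket. Origin at the centre of its underside.
- house: White ceramic house charm, leave it alone: 26 x 26 mm, pitched roof and chimney, 39 mm tall, loose in a pocket. Origin at the centre of its underside.
- jug: White ceramic jug charm, leave it alone: a slim plain taper 22 mm wide at the foot, 42 mm tall, small handle on one side, loose in a pocket. Origin at the centre of its underside.
- carton: Brown card carton, loose, leave it alone: 60 x 90 x 35 mm. Origin at the centre of its underside.
- box: Wooden gift box, fixed, 170 (x) x 140 (y) x 64 mm tall. Origin: centre of its underside; x points away from the robot (within 0.3 rad), y left. Inside: x -75 to +55, y -62 to +62 mm, floor 8 mm above the counter. A solid deck, top at 64 mm, fills x +55 to +85 mm. A flat lid slides along x (underside 58 mm, top 64 mm, flush with deck and sides); at the start it is drawn out towards the robot.
- lid (a joint): How far the sliding lid is drawn out towards the robot (the box's -x), m: 0 = fully shut, at its stop against the deck; 0.08 to 0.095 at the start. It clears x = 55 mm minus this value to 55 mm of the inside. It slides with about 1.5 N of friction and stays where it is left.
- lid_knob (a point): Centre of the top of the lid's round wooden knob (22 mm in diameter, 24 mm tall, from the lid's top at 64 mm to 88 mm above the counter). It moves with the lid; with the lid shut it lies at x = -45 mm, y = 0 in the box's frame.
- seam_left (a point): Left end of the pass (the box's +y): point on the seam between the shut lid and the deck, 64 mm above the counter, at x = +55, y = +50 mm in the box's frame. A flat paper band 14 mm wide on the lid's leading edge lies over the seam once the lid is shut. Axes as the box's.
- seam_2 (a point): Point on the seam between the left end and the middle (box y = +25 mm).
- seam_mid (a point): Middle of the seam (box y = 0).
- seam_4 (a point): Point on the seam between the middle and the right end (box y = -25 mm).
- seam_right (a point): Right end of the pass (the box's -y), on the seam at box y = -50 mm.
- stand: Grey concrete tool stand, fixed, 70 x 70 x 55 mm tall, with a round vertical hole in the middle of its top, 19 mm wide, 50 mm deep, 3 mm chamfer. Origin at the centre of its underside.
- burnisher: Loose stylus, 70 g, upright in the stand: round dark wooden grip 16 mm in diameter, 64 mm long; under it a steel collar 30 mm in diameter, 6 mm thick, resting on the stand's top; below that a steel shaft 14 mm in diameter, 33 mm long, ending in a brass nib. Origin: on the axis at the collar's underside, z up; the grip's top is 70 mm above it, the nib's point 45 mm below.
- tip (a point): The point of the burnisher's nib, 3 mm wide; 45 mm below the burnisher's origin when the nib is out.
- nib (a joint): How far the nib is pushed up into the shaft, m: 0 = out, 0.008 = fully in. Its spring starts to give at about 0.8 N and takes 0.4 N more for each mm (2 N at 3 mm, 4 N fully in).

How it is judged:
On the way, in this order (a step that is already met when the one before it is completed fails the run):
1. the cat charm stands upright on the floor of the open box, let go (x of cat in the frame of box between -0.066 and 0.048 m and y of cat in the frame of box between -0.055 and 0.055 m and z of cat in the frame of box between 0.004 and 0.013 m and angle between cat's own z axis and vertical below 0.25 rad and contact force between the fingers and cat below 0.05 N and linear speed of cat below 0.02 m/s and value of joint lid above 0.04 m), for 0.2 s.
2. the lid is slid fully shut (value of joint lid below 0.004 m), for 0.2 s.
3. with the lid shut, the nib is pressed on the left end of the seam (horizontal distance between tip and seam_left below 0.007 m and z of tip in the frame of seam_left below 0.004 m and value of joint nib above 0.0005 m and contact force between burnisher and box above 0.3 N and value of joint lid below 0.004 m).
4. the nib, still pressed, passes the point between left end and middle (horizontal distance between tip and seam_2 below 0.007 m and z of tip in the frame of seam_2 below 0.004 m and value of joint nib above 0.0005 m and contact force between burnisher and box above 0.3 N and value of joint lid below 0.004 m).
5. the nib, still pressed, passes the middle (horizontal distance between tip and seam_mid below 0.007 m and z of tip in the frame of seam_mid below 0.004 m and value of joint nib above 0.0005 m and contact force between burnisher and box above 0.3 N and value of joint lid below 0.004 m).
6. the nib, still pressed, passes the point between middle and right end (horizontal distance between tip and seam_4 below 0.007 m and z of tip in the frame of seam_4 below 0.004 m and value of joint nib above 0.0005 m and contact force between burnisher and box above 0.3 N and value of joint lid below 0.004 m).
7. the nib, still pressed, reaches the right end (horizontal distance between tip and seam_right below 0.007 m and z of tip in the frame of seam_right below 0.004 m and value of joint nib above 0.0005 m and contact force between burnisher and box above 0.3 N and value of joint lid below 0.004 m).
8. the burnisher is fully home and let go in its stand (horizontal distance between burnisher and stand below 0.006 m and z of burnisher in the frame of stand between 0.051 and 0.059 m and angle between burnisher's own z axis and vertical below 0.1 rad and contact force between the fingers and burnisher below 0.05 N), for 0.2 s.
At the end, for the whole second after the job is handed in: Cat upright (0.25 rad) on the floor inside the box; lid shut (4 mm); burnisher home in its stand (axis within 6 mm, collar within 4 mm of the stand's top, upright within 0.1 rad); all at rest; bell, house, jug and carton within 15 mm of their starts (x of cat in the frame of box between -0.066 and 0.048 m and y of cat in the frame of box between -0.055 and 0.055 m and z of cat in the frame of box between 0.004 and 0.013 m and angle between cat's own z axis and vertical below 0.25 rad and linear speed of each of cat, burnisher below 0.02 m/s and value of joint lid below 0.004 m and horizontal distance between burnisher and stand below 0.006 m and z of burnisher in the frame of stand between 0.051 and 0.059 m and angle between burnisher's own z axis and vertical below 0.1 rad and distance of each of bell, house, jug, carton from where it was at the start of the episode below 0.015 m); the robot touches nothing.
It fails at once if a bystander (bell, house, jug or carton) is moved more than 15 mm (distance of any of bell, house, jug, carton from where it was at the start of the episode above 0.015 m).
It fails at once if the cat is dropped into the box (let go and falling faster than 0.6 m/s, a fall of about 18 mm) (contact force between the fingers and cat below 0.05 N and linear speed of cat above 0.6 m/s and horizontal distance between cat and box below 0.1 m and z of cat in the frame of box below 0.1 m).
It fails at once if the pressed nib is moved along the seam (between its ends) faster than 0.1 m/s (value of joint nib above 0.0005 m and distance between tip and seam_mid below 0.042 m and linear speed of burnisher above 0.1 m/s).
It fails at once if the burnisher is pressed on the box with more than 20 N (contact force between burnisher and box above 20 N).
It also fails if it takes over 72 s, if anything falls off the work surface, if the arm or the gripper's body presses on something with over 40 N, if the wrist force passes 120 N, or if a joint passes its speed limit or range.

## Robot

A 6-joint arm with a two-finger parallel gripper is mounted at the origin on the work surface. World frame = base frame: x ahead of the robot, y to its left, z up, the work surface at z = 0. Lengths are in m, angles in rad, forces in N, time in s.
With the tool pointing down it reaches from about 0.35 to 0.975 m from the base axis. Payload 4.9 kg.
Tool frame: the origin (TCP) lies between the finger pads; the fingertips stand 22 mm ahead of it and the grasp point (between the pads) lies 3 mm ahead of it; z points along the fingers, y is the line along which they close (so a half turn about z gives the same grasp; the last joint's range is limited). The gripper opens to 85 mm and grips with 20 to 120 N. Pads are 22 mm wide; open, the fingers measure 114 mm over their backs; the gripper's body (76 mm by 85 mm) begins 54 mm behind the grasp point. The pads swing forward as they close: fully open they stand 13 mm farther back than shut.
Start: joints at [1.038, 0.053, 1.613, -0, 1.476, -0.119], TCP at [0.251, 0.572, 0.253] pointing down, gripper open.
Joint ranges: [-3.01, 3.01], [-1.01, 2.22], [0.06, 2.58], [-1.02, 4.17], [0.09, 2.62], [-3.14, 3.14]. Speed limits (rad/s): [2.57, 2.57, 3.14, 3.14, 3.14, 3.14].

## Interface

Orientations are given as a unit quaternion [w, x, y, z].
In Python, from plant import state, grab_frame, get_calibration, job_done, recognise, regions_of gives the robot as it stands.
- The arm moves only by the tool apply_moves, never from a script. Its argument "targets" is a list of rows, each an object with "translation": the shift along the tool's x, y, z normalised to -1 to 1, where 1 is 100 mm, a list of three; "twist": the turn about the tool's z normalised to -1 to 1, where 1 is 0.1 rad; "hand": the opening, from 0 (shut) to 1 (fully open). A call has 1 to 8 rows; each row shifts and turns the commanded pose from where the row before left it, along the tool's axes as they then stand; what a row does not reach is not made up. A row lasts 1/10 s, in which the tool goes at most 50 mm and 8.59 degrees, less where a joint would pass 70% of its speed; a pose out of reach is approached as far as the arm can. A call with a number of a shift or a turn outside -1 to 1 is refused whole. A call with a gripper value outside its range is refused whole. The fingers move at their own pace and stop on an object; the grip force is fixed at half the most. Time passes only in rows, so rows that do not move let the fingers close. It gives the time, the measured TCP pose, the force, the opening and the grip force at its end, in the units of the state.
- state(): the state, without advancing time (a new reading comes with each control period).
- grab_frame(name): name is "side" or "top"; returns the picture (400x640x3 uint8, red, green, blue); there is no depth.
- get_calibration(name): a dict with "camera_matrix" (3x3 intrinsics, pixels), "pose" (4x4, takes a point from camera to world coordinates). Camera axes: x right, y up, looking along -z (the intrinsics and any distortion apply to the point x, -y, -z); pixel columns grow to the right and rows downward; lengths in m; the calibration is good to about 2 mm. A picture is of the moment at which its call begins. get_calibration takes no time and is no camera call.
- job_done(): hands the job in; it is judged then, once.
Trained networks look in the newest picture that a camera, given by its name, has taken for a name from the list of things; names that differ only in an ending like _2 or _b are one class to them, and where a whole thing is asked for, a point or a joint stands for the part that bears it (a point fixed in the world has none). Each returns a list of dicts, best first, with "score" (0 to 1); they miss things now and then, are a little off and sometimes report something else, mostly with a low value. They report only what shows in the picture. A call takes as long as a camera call.
- recognise(camera, query): "point" ([x, y, z] in m, in world coordinates, good to about 4 mm: the middle of the surface that is visible of it).
- regions_of(camera, query): "pixels" (400x640 bool, what is visible of it).
The state is a dict: "time": time; "joint_pos": joint angles; "joint_vel": joint speeds; "joint_efforts": joint torques, N m; "tool_pos": TCP position; "tool_rot": TCP orientation; "contact_force": force on the tool from outside, world axes, zero at the start; "ft_torque": the same for the moment, N m; "gripper_width": opening from 0.0 (shut) to 1.0 (fully open); "grasp_force": force on a finger pad.
Only numpy, scipy, OpenCV 4.12 (cv2) and the standard library are available. Lean on these libraries where they do the work, as an engineer would, in place of code of your own. Each camera call takes 0.05 s, during which the arm holds its last target. There are 200 camera calls.

## Working session

There is one attempt and no reset: what is moved stays moved. The work goes in short steps, Python scripts to look and compute and a tool call to move; the robot and the scene stay as the last step left them, time stands still between calls to the robot, and variables do not carry over. Pictures are saved under pics/ and viewed, at most 10 in all, crops included, and the job is handed in when it is done.

Besides the shell and the picture viewer there is one more tool, called after "Emit:" as a command line: name --argument value ..., lists and objects as JSON in quotes. apply_moves: Moves the arm, as the interface text tells. Its arguments: {"type":"object","properties":{"targets":{"type":"array"}},"required":["targets"]}

```bash
mkdir -p pics; python3 - <<'E'
from plant import *
import cv2,numpy as np
for n in ["side","top"]:
    f=grab_frame(n); cv2.imwrite(f"pics/{n}0.png",f[:,:,::-1])
    c=get_calibration(n); print(n,np.round(c["camera_matrix"],1).tolist(),np.round(c["pose"],3).tolist(),[k for k in c])
    for q in ["cat","bell","house","jug","carton","box","tray","lid","lid_knob","stand","burnisher"]:
        print(q,[(np.round(r["point"],3).tolist(),round(r["score"],2)) for r in recognise(n,q)[:2]])
s=state();print({k:np.round(v,3).tolist() for k,v in s.items()})
E
```

```text
side [[429.7, 0.0, 314.3], [0.0, 429.7, 201.4], [0.0, 0.0, 1.0]] [[0.988, 0.111, -0.111, 0.486], [-0.157, 0.674, -0.722, -0.707], [-0.006, 0.73, 0.683, 0.741], [0.0, 0.0, 0.0, 1.0]] ['camera_matrix', 'pose']
cat [([0.505, -0.278, 0.037], 0.72)]
bell [([0.515, 0.291, 0.039], 0.51), ([0.575, -0.291, 0.016], 0.5)]
house [([0.484, -0.351, 0.03], 0.64), ([0.71, 0.189, 0.035], 0.37)]
jug [([0.565, -0.366, 0.035], 0.51), ([0.552, 0.021, 0.065], 0.23)]
carton [([0.711, 0.183, 0.031], 0.7), ([0.555, 0.019, 0.062], 0.35)]
box [([0.551, 0.018, 0.065], 0.77), ([0.535, -0.327, 0.014], 0.21)]
tray [([0.533, -0.328, 0.012], 0.72)]
lid [([0.488, 0.039, 0.063], 0.65)]
lid_knob [([0.488, 0.037, 0.06], 0.66)]
stand [([0.515, 0.293, 0.04], 0.86)]
burnisher [([0.519, 0.308, 0.081], 0.54)]
top [[377.2, 0.0, 325.3], [0.0, 377.2, 199.0], [0.0, 0.0, 1.0]] [[0.006, 0.997, -0.074, 0.515], [-1.0, 0.005, -0.017, -0.012], [-0.017, 0.074, 0.997, 0.898], [0.0, 0.0, 0.0, 1.0]] ['camera_matrix', 'pose']
cat [([0.501, -0.268, 0.044], 0.48)]
bell []
house [([0.489, -0.342, 0.033], 0.61)]
jug [([0.563, -0.354, 0.038], 0.63)]
carton [([0.708, 0.211, 0.038], 0.61)]
box [([0.542, 0.026, 0.065], 0.55)]
tray [([0.536, -0.315, 0.01], 0.75)]
lid [([0.481, 0.045, 0.064], 0.78), ([0.537, -0.315, 0.011], 0.51)]
lid_knob [([0.487, 0.04, 0.064], 0.58), ([0.546, 0.029, 0.067], 0.48)]
stand [([0.512, 0.3, 0.056], 0.56)]
burnisher [([0.518, 0.309, 0.078], 0.56), ([0.548, 0.032, 0.066], 0.29)]
{'time': 1.2, 'joint_pos': [1.038, 0.053, 1.613, 0.0, 1.476, -0.119], 'joint_vel': [0.002, -0.0, 0.002, 0.0, -0.001, 0.0], 'joint_efforts': [0.0, -39.37, -37.045, -0.0, 0.001, -0.0], 'tool_pos': [0.251, 0.572, 0.253], 'tool_rot': [-0.0, 0.205, 0.979, -0.0], 'contact_force': [-0.488, 1.259, -0.979], 'ft_torque': [-0.023, -0.037, 0.024], 'grasp_force': 0.0, 'gripper_width': 0.993}
```

View pics/top0.png

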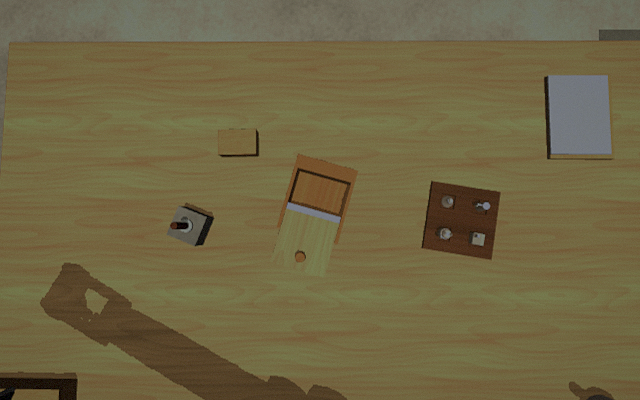

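View pics/side0.png

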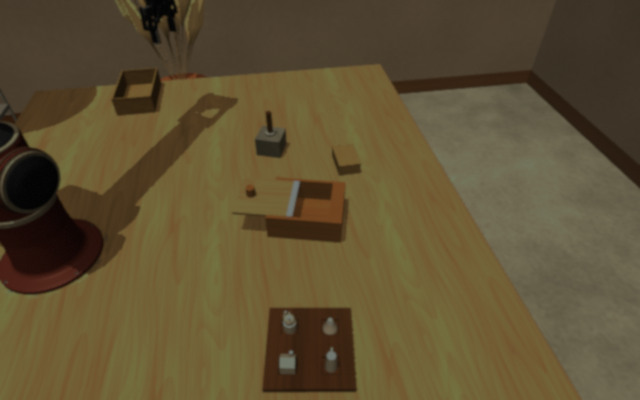

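```bash
cat > h.py <<'E'
import numpy as np,cv2
from plant import *
C={n:get_calibration(n) for n in("side","top")}
def ray(n,u,v):
    K=C[n]["camera_matrix"];T=np.array(C[n]["pose"])
    d=np.linalg.inv(K)@[u,v,1];d=T[:3,:3]@(d*[1,-1,-1]);return T[:3,3],d
def atz(n,u,v,z):
    o,d=ray(n,u,v);return o+d*(z-o[2])/d[2]
def proj(n,p):
    K=np.array(C[n]["camera_matrix"]);T=np.array(C[n]["pose"])
    q=(np.atleast_2d(p)-T[:3,3])@T[:3,:3]*[1,-1,-1];q=q@K.T;return q[:,:2]/q[:,2:]
def tri(p):
    A=0;b=0
    for n,(u,v) in p.items():
        o,d=ray(n,u,v);d=d/np.linalg.norm(d);M=np.eye(3)-np.outer(d,d);A=A+M;b=b+M@o
    return np.linalg.solve(A,b)
def crop(f,x0,y0,w,h,s):
    im=cv2.resize(f[y0:y0+h,x0:x0+w,::-1],None,fx=s,fy=s,interpolation=cv2.INTER_CUBIC)
    im=cv2.convertScaleAbs(im,alpha=1.6)
    for u in range(-(-x0//10)*10,x0+w,10):
        cv2.line(im,(int((u-x0+.5)*s),0),(int((u-x0+.5)*s),5),(255,)*3,1)
        if u%20==0:cv2.putText(im,str(u),(int((u-x0+.5)*s)-10,15),0,.35,(255,)*3)
    for u in range(-(-y0//10)*10,y0+h,10):
        cv2.line(im,(0,int((u-y0+.5)*s)),(5,int((u-y0+.5)*s)),(255,)*3,1)
        if u%20==0:cv2.putText(im,str(u),(7,int((u-y0+.5)*s)+4),0,.35,(255,)*3)
    return im
E
python3 - <<'E'
from h import *
t=grab_frame("top");s=grab_frame("side")
for n in ("top","side"):
  for q in ["tray","box","stand","cat","lid","lid_knob","burnisher"]:
    r=regions_of(n,q)
    if r:
        m=r[0]["pixels"].astype(np.uint8);ys,xs=np.nonzero(m)
        c=cv2.minAreaRect(cv2.findContours(m,0,1)[0][0])
        print(n,q,round(r[0]["score"],2),m.sum(),"cen",xs.mean().round(1),ys.mean().round(1),"bb",xs.min(),xs.max(),ys.min(),ys.max(),np.round(cv2.boxPoints(c),0).tolist())
W=np.zeros((600,800,3),np.uint8)
a=crop(t,268,148,98,135,4);W[:a.shape[0],:a.shape[1]]=a
b=crop(t,416,176,90,88,4);W[:b.shape[0],400:400+b.shape[1]]=b
d=crop(t,160,196,60,55,4);W[360:360+d.shape[0],400:640]=d
cv2.imwrite("pics/c1.png",W)
W=np.zeros((600,800,3),np.uint8)
a=crop(s,228,170,125,75,4);W[:300,:500]=a
b=crop(s,260,300,100,95,3);W[305:590,:300]=b
d=crop(s,250,105,45,60,5);W[300:600,510:735]=d
cv2.imwrite("pics/c2.png",W)
E
```

```text
top tray 0.71 4233 cen 460.8 219.9 bb 422 500 182 259 [[421.0, 248.0], [432.0, 181.0], [502.0, 192.0], [491.0, 260.0]]
top box 0.93 6821 cen 312.7 215.1 bb 271 357 155 276 [[266.0, 261.0], [297.0, 153.0], [359.0, 171.0], [328.0, 279.0]]
top stand 0.95 1131 cen 191.3 226.4 bb 167 213 206 246 [[166.0, 236.0], [179.0, 203.0], [214.0, 217.0], [201.0, 250.0]]
top lid 0.96 3360 cen 305.9 240.0 bb 273 339 204 276 [[270.0, 262.0], [288.0, 202.0], [341.0, 218.0], [324.0, 277.0]]
top lid_knob 0.63 3576 cen 305.3 239.7 bb 271 339 203 277 [[269.0, 263.0], [287.0, 201.0], [342.0, 216.0], [324.0, 279.0]]
top burnisher 0.78 220 cen 182.3 225.7 bb 170 192 219 232 [[170.0, 219.0], [192.0, 219.0], [192.0, 232.0], [170.0, 232.0]]
side tray 0.66 6425 cen 310.2 351.3 bb 263 356 308 392 [[263.0, 308.0], [356.0, 308.0], [356.0, 392.0], [263.0, 392.0]]
side box 0.66 5817 cen 295.0 206.8 bb 233 345 177 243 [[231.0, 234.0], [236.0, 172.0], [347.0, 181.0], [341.0, 244.0]]
side stand 0.91 839 cen 270.9 142.1 bb 255 286 125 158 [[253.0, 156.0], [257.0, 124.0], [288.0, 128.0], [284.0, 159.0]]
side cat 0.67 267 cen 289.1 322.8 bb 283 296 311 333 [[283.0, 311.0], [296.0, 311.0], [296.0, 333.0], [283.0, 333.0]]
side lid 0.8 2160 cen 266.3 197.4 bb 232 299 178 216 [[232.0, 214.0], [234.0, 176.0], [299.0, 181.0], [297.0, 218.0]]
side lid_knob 0.61 2167 cen 266.6 197.2 bb 233 299 177 216 [[233.0, 214.0], [236.0, 175.0], [299.0, 180.0], [296.0, 219.0]]
side burnisher 0.46 196 cen 269.6 126.1 bb 265 276 111 137 [[265.0, 111.0], [276.0, 111.0], [276.0, 137.0], [265.0, 137.0]]
```

View pics/c1.png

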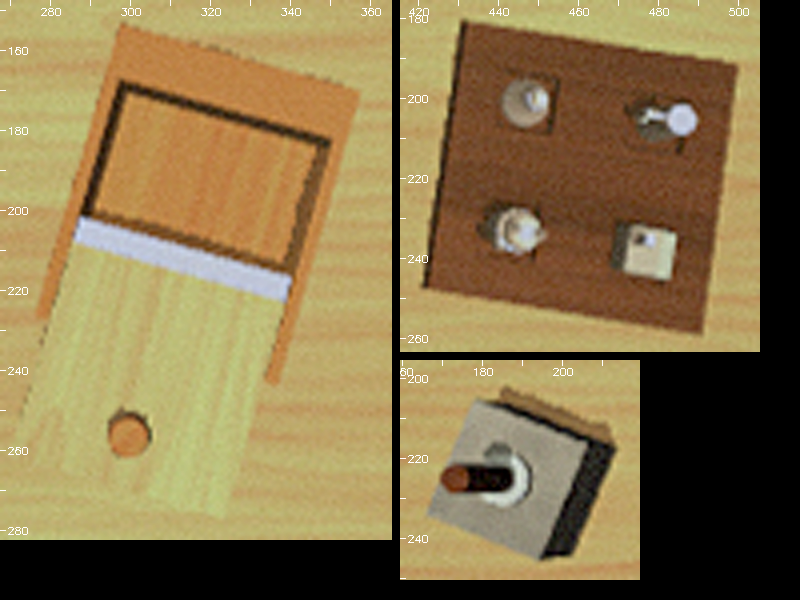

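View pics/c2.png

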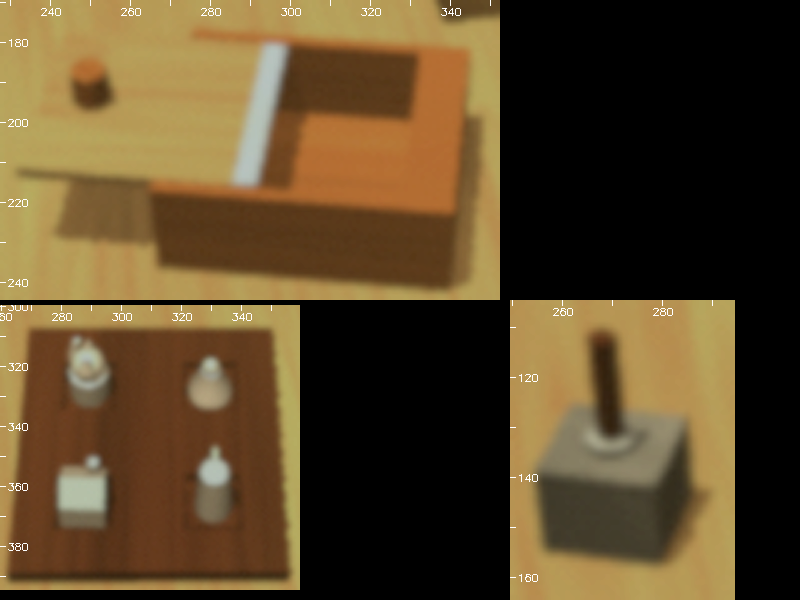

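The top view shows the cat in the near-left pocket (head about px 446,232), the lid drawn towards the robot with its knob at about (300,257), and the stand at about (187,226). The side view agrees (cat at about 289,320). I'll fit planar poses from the corners.

```bash
python3 - <<'E'
from h import *
from scipy.optimize import least_squares
D={"tray":(.012,.16,.16,{"top":[(431.5,181.5),(500.5,192.5),(491.5,259.5),(422,248)],"side":[(350.7,307.7),(356,389.7),(262.7,391),(270,307.7)]}),
"box":(.064,.17,.14,{"top":[(298,154),(357.5,171),(336,244),(277.5,228)],"side":[(345.5,182),(341.75,223.25),(265.5,215.5),(276,178)]}),
"stand":(.055,.07,.07,{"top":[(179.5,206.5),(207,216),(195.75,246),(167,234.75)],"side":[(285.4,128.6),(280.4,142.6),(256,139.4),(262.8,126)]})}
P={}
for k,(z,a,b,o) in D.items():
    L=np.array([(a/2,b/2),(a/2,-b/2),(-a/2,-b/2),(-a/2,b/2)])
    def pts(p):
        c,s=np.cos(p[2]),np.sin(p[2]);return np.c_[L@np.array([[c,s],[-s,c]])+p[:2],np.full(4,z)]
    for cams in (["top"],["side"],["top","side"]):
        f=lambda p:np.concatenate([(proj(n,pts(p))-(np.array(o[n])-.5)).ravel() for n in cams])
        r=least_squares(f,[.53,0,0],loss="soft_l1");print(k,cams,r.x.round(4),r.cost.round(2))
    P[k]=r.x; print(r.fun.round(1))
def w(k,x,y):
    p=P[k];c,s=np.cos(p[2]),np.sin(p[2]);return (p[0]+c*x-s*y,p[1]+s*x+c*y)
print("knob",atz("top",299.75,256.75,.088)[:2], "knob side",atz("side",(88/4)+228-.5,70/4+170-.5,.088)[:2])
print("pocket",w("tray",-.038,.038),"cat head top",atz("top",445,232.3,.041)[:2],"side",atz("side",288.8,318.5,.041)[:2])
print("cat tri",tri({"top":(445,232.3),"side":(288.8,318.5)}))
for y in(.05,-.05):print("seam",w("box",.055,y))
p=P["box"];k=atz("top",299.75,256.75,.088)[:2]-p[:2];c,s=np.cos(p[2]),np.sin(p[2]);print("knob in box",c*k[0]+s*k[1],-s*k[0]+c*k[1])
print("place",w("box",.012,0))
E
```

```text
tray ['top'] [ 0.534  -0.3131 -0.1566] 0.89
tray ['side'] [ 0.5352 -0.3162 -0.1566] 1.17
tray ['top', 'side'] [ 0.5348 -0.3149 -0.1587] 3.71
[ 1.4 -0.9  0.4 -0.8  0.2  0.2  1.   0.2 -0.1 -0.2  0.3 -0.6 -0.8 -1.8
 -0.7  0. ]
box ['top'] [ 0.5778  0.0214 -0.2684] 1.82
box ['side'] [ 0.5803  0.0215 -0.2697] 1.5
box ['top', 'side'] [ 0.5791  0.0214 -0.2694] 4.24
[-0.4 -0.4  0.4 -0.7  1.3  0.1 -1.2 -1.3 -0.5 -0.1 -0.6 -0.  -0.8  1.9
 -0.1 -0.8]
stand ['top'] [ 0.5168  0.3131 -0.3508] 0.79
stand ['side'] [ 0.5206  0.3137 -0.3424] 0.48
stand ['top', 'side'] [ 0.5181  0.3132 -0.3496] 2.96
[-0.8 -1.4  0.4 -0.1  0.1 -0.7  0.  -0.4  0.   0.  -1.1  0.  -1.2  0.5
 -1.   0.1]
knob [0.45126905 0.05566409] knob side [0.45231121 0.05519647]
pocket (np.float64(0.503281836222118), np.float64(-0.271343594379342)) cat head top [ 0.50469637 -0.2672881 ] side [ 0.50375143 -0.27255722]
cat tri [ 0.50426042 -0.26899213  0.03523008]
seam (np.float64(0.64545021969966), np.float64(0.054913474411185555))
seam (np.float64(0.618832808693257), np.float64(-0.0414790223472044))
knob in box -0.1323758729542111 -0.0009624660870781523
place (np.float64(0.5906927405903508), np.float64(0.018162712764743873))
```

Emit:
apply_moves --targets '[{"translation":[0,0,0],"twist":-1,"hand":0.6},{"translation":[0,0,0],"twist":-0.43,"hand":0.6},{"translation":[-0.26,-0.41,0],"twist":0,"hand":0.6},{"translation":[-0.26,-0.41,0],"twist":0,"hand":0.6},{"translation":[-0.26,-0.41,0],"twist":0,"hand":0.6},{"translation":[-0.26,-0.41,0],"twist":0,"hand":0.6},{"translation":[-0.26,-0.41,0],"twist":0,"hand":0.6},{"translation":[-0.26,-0.41,0],"twist":0,"hand":0.6}]'

```text
time: 2.8
tool_pos: [0.3359, 0.2918, 0.2535]
tool_rot: [0.0, 0.135, 0.991, 0.0]
contact_force: [1.0, 0.3, -0.1]
gripper_width: 0.6
grasp_force: 0.0
```

```bash
cat > d.py <<'E'
import sys,numpy as np
from scipy.spatial.transform import Rotation as R
from plant import state
s=state();q=np.array(s["tool_rot"]);r=R.from_quat(q[[1,2,3,0]]).as_matrix()
print("t",round(s["time"],2),"pos",np.round(s["tool_pos"],4),"yaw_y",round(float(np.arctan2(r[1,1],r[0,1])),4),"z",r[:,2].round(3),"F",np.round(s["contact_force"],1),"grip",round(s["gripper_width"],3),round(s["grasp_force"],1),"qv",np.abs(s["joint_vel"]).max().round(3))
for i in range(1,len(sys.argv),3):
    p=np.array(list(map(float,sys.argv[i:i+3])));print("to",p,"tool shift x100mm",((p-s["tool_pos"])@r*10).round(3))
E
python3 d.py .504 -.27 .2
```

```text
t 2.8 pos [0.3359 0.2918 0.2535] yaw_y 1.3008 z [ 0.001  0.    -1.   ] F [ 1.   0.3 -0.1] grip 0.6 0.0 qv 1.037
to [ 0.504 -0.27   0.2  ] tool shift x100mm [-3.118 -4.966  0.535]
```

Emit:
apply_moves --targets '[{"translation":[-0.26,-0.41,0],"twist":0,"hand":0.6},{"translation":[-0.26,-0.41,0],"twist":0,"hand":0.6},{"translation":[-0.26,-0.41,0],"twist":0,"hand":0.6},{"translation":[-0.26,-0.41,0],"twist":0,"hand":0.6},{"translation":[-0.26,-0.41,0.1],"twist":0,"hand":0.6},{"translation":[-0.26,-0.41,0.1],"twist":0,"hand":0.6},{"translation":[-0.26,-0.41,0.1],"twist":0,"hand":0.6},{"translation":[-0.26,-0.41,0.1],"twist":0,"hand":0.6}]'

```text
time: 3.6
tool_pos: [0.4488, -0.0804, 0.2134]
tool_rot: [0.001, 0.135, 0.991, -0.0]
contact_force: [1.1, 1.2, 0.5]
gripper_width: 0.598
grasp_force: 0.0
```

```bash
python3 d.py .504 -.27 .1
```

```text
t 3.6 pos [ 0.4488 -0.0804  0.2134] yaw_y 1.2994 z [ 0.002 -0.    -1.   ] F [1.1 1.2 0.5] grip 0.598 0.0 qv 0.912
to [ 0.504 -0.27   0.1  ] tool shift x100mm [-1.039 -1.678  1.136]
```

Emit:
apply_moves --targets '[{"translation":[-0.26,-0.4,0.2],"twist":0,"hand":0.6},{"translation":[-0.26,-0.4,0.2],"twist":0,"hand":0.6},{"translation":[-0.26,-0.4,0.2],"twist":0,"hand":0.6},{"translation":[-0.2,-0.3,0.2],"twist":0,"hand":0.6},{"translation":[0,0,0.2],"twist":0,"hand":0.6},{"translation":[0,0,0],"twist":0,"hand":0.6}]'

```text
time: 4.2
tool_pos: [0.4994, -0.2441, 0.1118]
tool_rot: [-0.003, 0.136, 0.991, 0.002]
contact_force: [-0.3, -0.2, -1.3]
gripper_width: 0.602
grasp_force: 0.0
```

```bash
python3 d.py .504 -.27 .035; python3 - <<'E'
from h import *
s=grab_frame("side")
a=crop(s,255,280,100,75,8);cv2.imwrite("pics/c3.png",a)
E
```

```text
t 4.2 pos [ 0.4994 -0.2441  0.1118] yaw_y 1.2983 z [-0.006  0.004 -1.   ] F [-0.3 -0.2 -1.3] grip 0.602 0.0 qv 0.054
to [ 0.504 -0.27   0.035] tool shift x100mm [-0.119 -0.238  0.766]
```

View pics/c3.png

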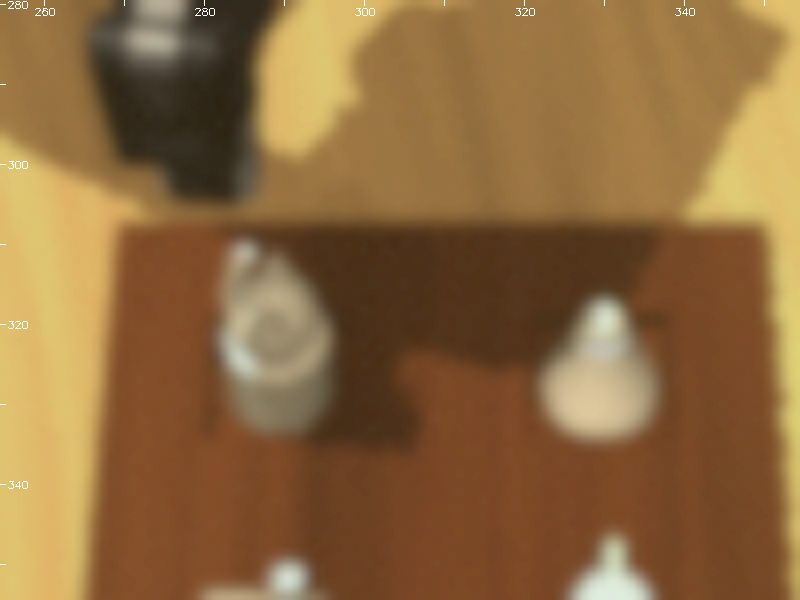

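The side crop shows the cat with its head at about (289,320) and body base at about (289,332); the raised paw and arm are on the robot side (282,315). A grip along y clears them.

Emit:
apply_moves --targets '[{"translation":[-0.12,-0.24,0],"twist":0,"hand":0.6},{"translation":[0,0,0.1],"twist":0,"hand":0.6},{"translation":[0,0,0],"twist":0,"hand":0.6},{"translation":[0,0,0],"twist":0,"hand":0.6}]'

```text
time: 4.65
tool_pos: [0.5064, -0.2697, 0.1056]
tool_rot: [-0.0, 0.135, 0.991, 0.0]
contact_force: [0.2, 0.1, 0.3]
gripper_width: 0.599
grasp_force: 0.0
```

```bash
python3 d.py .504 -.27 .035
```

```text
t 4.65 pos [ 0.5064 -0.2697  0.1056] yaw_y 1.3009 z [-0.  0. -1.] F [0.2 0.1 0.3] grip 0.599 0.0 qv 0.005
to [ 0.504 -0.27   0.035] tool shift x100mm [ 0.022 -0.01   0.706]
```

Emit:
apply_moves --targets '[{"translation":[0.02,-0.01,0.2],"twist":0,"hand":0.6},{"translation":[0,0,0.2],"twist":0,"hand":0.6},{"translation":[0,0,0.16],"twist":0,"hand":0.6},{"translation":[0,0,0.1],"twist":0,"hand":0.6},{"translation":[0,0,0.02],"twist":0,"hand":0.6},{"translation":[0,0,0],"twist":0,"hand":0.6},{"translation":[0,0,0],"twist":0,"hand":0.6}]'

```text
time: 5.35
tool_pos: [0.505, -0.2716, 0.0383]
tool_rot: [0.001, 0.135, 0.991, -0.0]
contact_force: [-0.3, 0.8, 0.1]
gripper_width: 0.602
grasp_force: 0.0
```

```bash
python3 d.py .504 -.27 .035
```

```text
t 5.35 pos [ 0.505  -0.2716  0.0383] yaw_y 1.3001 z [ 0.001 -0.001 -1.   ] F [-0.3  0.8  0.1] grip 0.602 0.0 qv 0.006
to [ 0.504 -0.27   0.035] tool shift x100mm [0.014 0.013 0.033]
```

Emit:
apply_moves --targets '[{"translation":[0.01,0.01,0.03],"twist":0,"hand":0.6},{"translation":[0,0,0],"twist":0,"hand":0},{"translation":[0,0,0],"twist":0,"hand":0},{"translation":[0,0,0],"twist":0,"hand":0},{"translation":[0,0,0],"twist":0,"hand":0},{"translation":[0,0,0],"twist":0,"hand":0},{"translation":[0,0,0],"twist":0,"hand":0}]'

```text
time: 6.05
tool_pos: [0.5039, -0.2702, 0.0348]
tool_rot: [0.0, 0.135, 0.991, -0.0]
contact_force: [-0.9, -0.2, 3.5]
gripper_width: 0.253
grasp_force: 58.8
```

```bash
python3 d.py .504 -.27 .2 .591 .018 .18
```

```text
t 6.05 pos [ 0.5039 -0.2702  0.0348] yaw_y 1.2999 z [ 0.001 -0.    -1.   ] F [-0.9 -0.2  3.5] grip 0.253 58.8 qv 0.002
to [ 0.504 -0.27   0.2  ] tool shift x100mm [-0.002  0.002 -1.652]
to [0.591 0.018 0.18 ] tool shift x100mm [-0.069  3.01  -1.453]
```

Emit:
apply_moves --targets '[{"translation":[0,0,-0.1],"twist":0,"hand":0},{"translation":[0,0,-0.2],"twist":0,"hand":0},{"translation":[0,0,-0.3],"twist":0,"hand":0},{"translation":[0,0,-0.3],"twist":0,"hand":0},{"translation":[0,0,-0.3],"twist":0,"hand":0},{"translation":[0,0,0],"twist":0,"hand":0},{"translation":[0,0,0],"twist":0,"hand":0}]'

```text
time: 6.75
tool_pos: [0.5038, -0.27, 0.155]
tool_rot: [0.001, 0.135, 0.991, -0.0]
contact_force: [-0.9, -0.2, -1.4]
gripper_width: 0.254
grasp_force: 58.8
```

```bash
python3 d.py .591 .018 .15; python3 - <<'E'
from h import *
s=grab_frame("side");t=grab_frame("top")
for n in("side","top"):
  r=regions_of(n,"cat");
  for x in r[:2]:
    ys,xs=np.nonzero(x["pixels"]);print(n,x["score"],xs.mean(),ys.mean(),xs.min(),xs.max(),ys.min(),ys.max())
print("tcp proj",proj("side",state()["tool_pos"]))
W=np.zeros((600,800,3),np.uint8)
W[:,:480]=crop(s,255,240,60,75,8);W[:480,480:]=crop(t,430,200,40,60,8)
cv2.imwrite("pics/c4.png",W)
E
```

```text
t 6.75 pos [ 0.5038 -0.27    0.155 ] yaw_y 1.3 z [ 0.001 -0.001 -1.   ] F [-0.9 -0.2 -1.4] grip 0.254 58.8 qv 0.04
to [0.591 0.018 0.15 ] tool shift x100mm [-0.07   3.009  0.048]
top 0.31 312.607349236924 214.87968587938954 271 356 155 277
tcp proj [[284.81899377 280.77919075]]
```

View pics/c4.png

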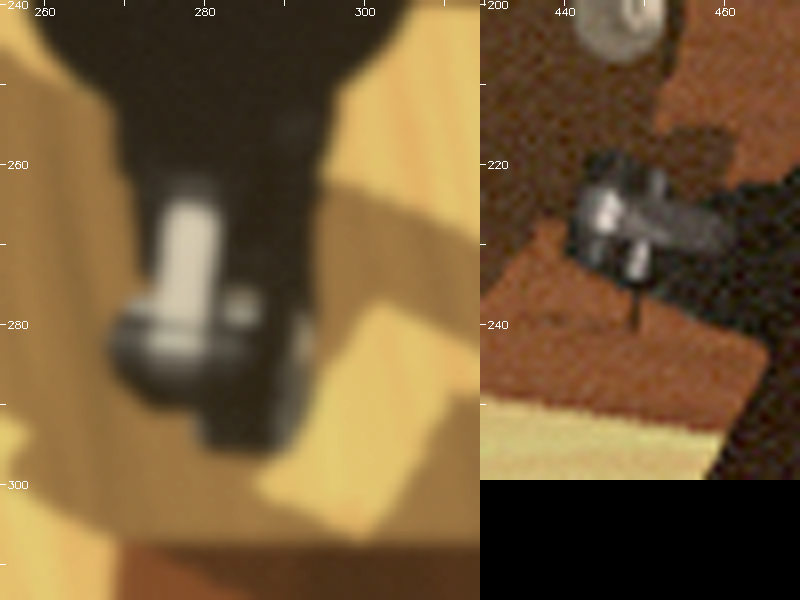

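Emit:
apply_moves --targets '[{"translation":[0,0.2,0],"twist":0,"hand":0},{"translation":[-0.01,0.43,0],"twist":0,"hand":0},{"translation":[-0.01,0.43,0],"twist":0,"hand":0},{"translation":[-0.01,0.43,0],"twist":0,"hand":0},{"translation":[-0.01,0.43,0],"twist":0,"hand":0},{"translation":[-0.01,0.43,0],"twist":0,"hand":0},{"translation":[-0.01,0.4,0],"twist":0,"hand":0},{"translation":[-0.01,0.25,0],"twist":0,"hand":0}]'

```text
time: 7.75
tool_pos: [0.5902, 0.02, 0.1527]
tool_rot: [-0.001, 0.134, 0.991, 0.0]
contact_force: [0.3, 0.0, -0.5]
gripper_width: 0.255
grasp_force: 58.9
```

```bash
python3 d.py .591 .018 .11; python3 - <<'E'
from h import *
s=grab_frame("side");t=grab_frame("top")
p=np.array(state()["tool_pos"])
for z in(-.029,-.005,.017):print("axis pt",z,proj("side",p+[0,0,z]),proj("top",p+[0,0,z]))
for n in("side","top"):
  for x in regions_of(n,"cat")[:2]:
    ys,xs=np.nonzero(x["pixels"]);print(n,x["score"],xs.mean(),ys.mean(),xs.min(),xs.max(),ys.min(),ys.max())
a=proj("side",p)[0].astype(int);W=np.zeros((600,800,3),np.uint8)
W[:,:480]=crop(s,a[0]-30,a[1]-40,60,75,8)
b=crop(t,420,210,53,50,6);W[:300,480:798]=b
cv2.imwrite("pics/c5.png",W)
E
```

```text
t 7.75 pos [0.5902 0.02   0.1527] yaw_y 1.302 z [-0.002  0.001 -1.   ] F [ 0.3  0.  -0.5] grip 0.255 58.9 qv 0.403
to [0.591 0.018 0.11 ] tool shift x100mm [-0.014 -0.017  0.427]
axis pt -0.029 [[310.68980757 178.45696571]] [[316.2304291  190.26761373]]
axis pt -0.005 [[310.56599393 170.06170882]] [[315.74126292 189.10594321]]
axis pt 0.017 [[310.44864841 162.10502714]] [[315.26477093 187.97437134]]
```

View pics/c5.png

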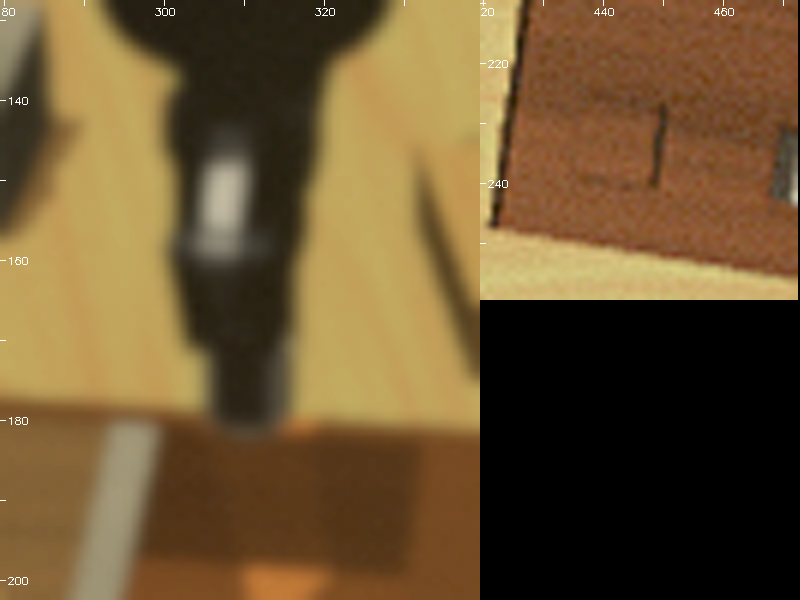

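The cat is held: its pocket is empty in the top view, and the cat's base is just below the fingers in the side view (about 310,181), over the opening. Lowering it now.

Emit:
apply_moves --targets '[{"translation":[-0.01,-0.02,0.2],"twist":0,"hand":0},{"translation":[0,0,0.25],"twist":0,"hand":0},{"translation":[0,0,0.25],"twist":0,"hand":0},{"translation":[0,0,0.2],"twist":0,"hand":0},{"translation":[0,0,0.15],"twist":0,"hand":0},{"translation":[0,0,0],"twist":0,"hand":0},{"translation":[0,0,0],"twist":0,"hand":0}]'

```text
time: 8.65
tool_pos: [0.5911, 0.0144, 0.0495]
tool_rot: [-0.0, 0.135, 0.991, -0.0]
contact_force: [0.4, -0.6, -0.3]
gripper_width: 0.251
grasp_force: 58.9
```

```bash
python3 d.py .591 .018 .038
```

```text
t 8.65 pos [0.5911 0.0144 0.0495] yaw_y 1.2991 z [-0. -0. -1.] F [ 0.4 -0.6 -0.3] grip 0.251 58.9 qv 0.023
to [0.591 0.018 0.038] tool shift x100mm [0.011 0.034 0.115]
```

Emit:
apply_moves --targets '[{"translation":[0.01,0.03,0.06],"twist":0,"hand":0},{"translation":[0,0,0.05],"twist":0,"hand":0},{"translation":[0,0,0.02],"twist":0,"hand":0},{"translation":[0,0,0],"twist":0,"hand":0},{"translation":[0,0,0],"twist":0,"hand":0}]'

```text
time: 9.15
tool_pos: [0.5911, 0.0184, 0.0368]
tool_rot: [0.0, 0.135, 0.991, 0.0]
contact_force: [-0.5, -0.0, 3.3]
gripper_width: 0.255
grasp_force: 59.3
```

```bash
python3 d.py .591 .018 .037
```

```text
t 9.15 pos [0.5911 0.0184 0.0368] yaw_y 1.3002 z [ 0.001  0.    -1.   ] F [-0.5 -0.   3.3] grip 0.255 59.3 qv 0.004
to [0.591 0.018 0.037] tool shift x100mm [ 0.    -0.004 -0.002]
```

Emit:
apply_moves --targets '[{"translation":[0,0,0],"twist":0,"hand":0.3},{"translation":[0,0,0],"twist":0,"hand":0.4},{"translation":[0,0,0],"twist":0,"hand":0.6},{"translation":[0,0,0],"twist":0,"hand":0.6},{"translation":[0,0,0],"twist":0,"hand":0.6},{"translation":[0,0,-0.1],"twist":0,"hand":0.6},{"translation":[0,0,-0.3],"twist":0,"hand":0.6},{"translation":[0,0,-0.4],"twist":0,"hand":0.6}]'

```text
time: 9.95
tool_pos: [0.5891, 0.0183, 0.1154]
tool_rot: [-0.002, 0.135, 0.991, -0.0]
contact_force: [0.4, -0.2, -0.0]
gripper_width: 0.593
grasp_force: 0.0
```

Emit:
apply_moves --targets '[{"translation":[0,0,-0.4],"twist":0,"hand":0.6},{"translation":[0.4,0,0],"twist":0,"hand":0.6},{"translation":[0.4,0,0],"twist":0,"hand":0.6},{"translation":[0.4,0,0],"twist":0,"hand":0.3},{"translation":[0.4,0,0],"twist":0,"hand":0},{"translation":[0.4,0,0],"twist":0,"hand":0},{"translation":[0,0,0],"twist":0,"hand":0}]'

```text
time: 10.65
tool_pos: [0.3944, 0.0727, 0.1555]
tool_rot: [-0.0, 0.134, 0.991, 0.0]
contact_force: [0.6, 1.0, -0.2]
gripper_width: -0.001
grasp_force: 0.0
```

```bash
python3 d.py; python3 - <<'E'
from h import *
s=grab_frame("side");t=grab_frame("top")
W=np.zeros((600,800,3),np.uint8)
a=crop(s,228,165,125,75,4);W[:300,:500]=a
b=crop(t,272,150,90,100,3);W[300:600,:270]=b
b=crop(s,290,175,55,50,9);W[300:600,280:775]=b[:300]
for n in("side","top"):
  for x in regions_of(n,"cat")[:2]:
    ys,xs=np.nonzero(x["pixels"]);print(n,x["score"],xs.mean(),ys.mean(),xs.min(),xs.max(),ys.min(),ys.max())
cv2.imwrite("pics/c6.png",W)
E
```

```text
t 10.65 pos [0.3944 0.0727 0.1555] yaw_y 1.3018 z [-0.001  0.    -1.   ] F [ 0.6  1.  -0.2] grip -0.001 0.0 qv 0.096
side 0.52 311.76536312849163 209.4245810055866 306 317 200 218
side 0.32 309.44427978660343 350.17412566686426 262 356 307 392
```

View pics/c6.png

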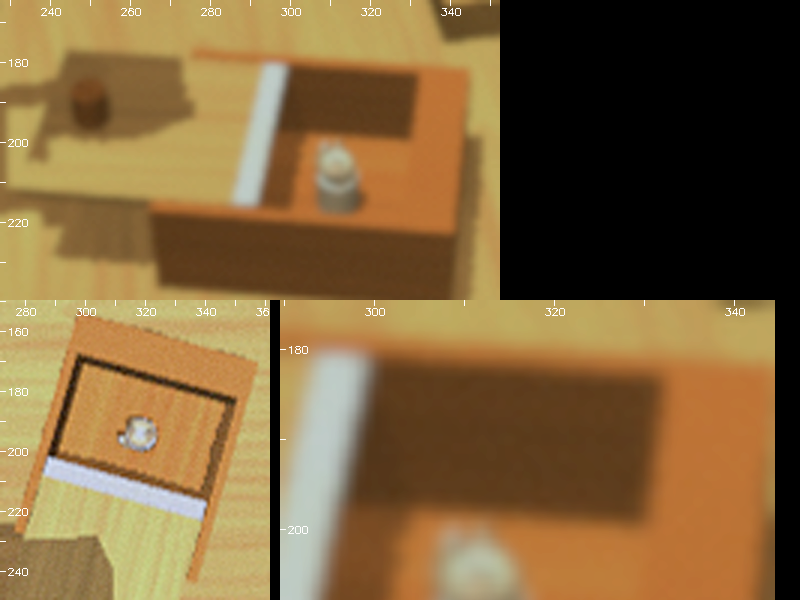

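The cat stands upright in the box (side px 312,208). Next is the lid: I'll push the knob with the fingers shut.

```bash
python3 d.py .4085 .0675 .092
```

```text
t 10.85 pos [0.3993 0.0715 0.1574] yaw_y 1.2998 z [ 0.002 -0.    -1.   ] F [-0.9  0.8  0.5] grip 0.001 0.0 qv 0.024
to [0.4085 0.0675 0.092 ] tool shift x100mm [-0.098 -0.015  0.654]
```

Emit:
apply_moves --targets '[{"translation":[0,-0.01,0.2],"twist":0,"hand":0},{"translation":[0,0,0.25],"twist":0,"hand":0},{"translation":[0,0,0.2],"twist":0,"hand":0},{"translation":[0,0,0],"twist":0,"hand":0},{"translation":[-0.1,0,0],"twist":0,"hand":0},{"translation":[-0.1,0,0],"twist":0,"hand":0},{"translation":[-0.1,0,0],"twist":0,"hand":0},{"translation":[-0.1,0,0],"twist":0,"hand":0}]'

```text
time: 11.65
tool_pos: [0.4381, 0.0598, 0.0924]
tool_rot: [0.0, 0.135, 0.991, 0.0]
contact_force: [-1.6, 0.4, 1.4]
gripper_width: 0.002
grasp_force: 0.9
```

```bash
python3 d.py .5148 .0382 .092
```

```text
t 11.65 pos [0.4381 0.0598 0.0924] yaw_y 1.2997 z [ 0.001  0.    -1.   ] F [-1.6  0.4  1.4] grip 0.002 0.9 qv 0.265
to [0.5148 0.0382 0.092 ] tool shift x100mm [-0.797 -0.002  0.005]
```

Emit:
apply_moves --targets '[{"translation":[-0.1,0,0],"twist":0,"hand":0},{"translation":[-0.12,0,0],"twist":0,"hand":0},{"translation":[-0.12,0,0],"twist":0,"hand":0},{"translation":[-0.12,0,0],"twist":0,"hand":0},{"translation":[-0.1,0,0],"twist":0,"hand":0},{"translation":[-0.06,0,0],"twist":0,"hand":0},{"translation":[0,0,0],"twist":0,"hand":0}]'

```text
time: 12.35
tool_pos: [0.4971, 0.0431, 0.0913]
tool_rot: [0.0, 0.135, 0.991, -0.0]
contact_force: [-0.6, 0.3, -0.1]
gripper_width: 0.001
grasp_force: 0.0
```

```bash
python3 d.py .5148 .0382 .092
```

```text
t 12.35 pos [0.4971 0.0431 0.0913] yaw_y 1.2997 z [ 0.001 -0.    -1.   ] F [-0.6  0.3 -0.1] grip 0.001 0.0 qv 0.021
to [0.5148 0.0382 0.092 ] tool shift x100mm [-0.184 -0.    -0.007]
```

Emit:
apply_moves --targets '[{"translation":[-0.06,0,0],"twist":0,"hand":0},{"translation":[-0.05,0,0],"twist":0,"hand":0},{"translation":[-0.03,0,0],"twist":0,"hand":0},{"translation":[-0.03,0,0],"twist":0,"hand":0},{"translation":[0,0,0],"twist":0,"hand":0}]'

```text
time: 12.85
tool_pos: [0.5129, 0.0388, 0.0913]
tool_rot: [0.0, 0.135, 0.991, -0.0]
contact_force: [-1.2, 0.2, -0.3]
gripper_width: -0.004
grasp_force: 0.2
```

```bash
python3 d.py .5148 .0382 .092
```

```text
t 12.85 pos [0.5129 0.0388 0.0913] yaw_y 1.3 z [ 0. -0. -1.] F [-1.2  0.2 -0.3] grip -0.004 0.2 qv 0.008
to [0.5148 0.0382 0.092 ] tool shift x100mm [-0.02  -0.001 -0.007]
```

Emit:
apply_moves --targets '[{"translation":[-0.02,0,0],"twist":0,"hand":0},{"translation":[-0.02,0,0],"twist":0,"hand":0},{"translation":[0,0,0],"twist":0,"hand":0}]'

```text
time: 13.15
tool_pos: [0.5147, 0.0383, 0.0912]
tool_rot: [-0.003, 0.135, 0.991, 0.0]
contact_force: [-8.9, 1.3, 5.0]
gripper_width: 0.001
grasp_force: 4.5
```

Emit:
apply_moves --targets '[{"translation":[0.1,0,0],"twist":0,"hand":0},{"translation":[0.3,0,0],"twist":0,"hand":0},{"translation":[0,0,-0.4],"twist":0,"hand":0},{"translation":[0,0,-0.4],"twist":0,"hand":0.6},{"translation":[0,0.2,-0.2],"twist":0,"hand":0.6},{"translation":[0,0.4,0],"twist":0,"hand":0.6},{"translation":[0,0.4,0],"twist":0,"hand":0.6},{"translation":[0,0.4,0],"twist":0,"hand":0.6}]'

```text
time: 13.95
tool_pos: [0.516, 0.1849, 0.1923]
tool_rot: [0.002, 0.135, 0.991, 0.0]
contact_force: [-0.2, -0.5, 0.6]
gripper_width: 0.6
grasp_force: 0.0
```

```bash
python3 d.py .518 .3135 .2;python3 - <<'E'
from h import *
print(atz("top",173.25,225,.125),atz("side",267.5,111.5,.125),tri({"top":(173.25,225),"side":(267.5,111.5)}))
grab_frame("top");grab_frame("side")
for n in("top","side"):
  for q in("burnisher","lid","stand"):
    for r in regions_of(n,q)[:1]:
        ys,xs=np.nonzero(r["pixels"]);print(n,q,round(r["score"],2),xs.mean().round(1),ys.mean().round(1),xs.min(),xs.max(),ys.min(),ys.max())
E
```

```text
t 13.95 pos [0.516  0.1849 0.1923] yaw_y 1.2995 z [ 0.003  0.    -1.   ] F [-0.2 -0.5  0.6] grip 0.6 0.0 qv 0.68
to [0.518  0.3135 0.2   ] tool shift x100mm [ 0.325  1.244 -0.076]
[0.51697428 0.31410144 0.125     ] [0.51732834 0.31575243 0.125     ] [0.51711593 0.31352708 0.12634609]
top lid 0.65 316.6 201.8 282 350 166 238
side burnisher 0.63 330.9 361.0 325 336 349 371
side lid 0.72 304.1 199.7 271 335 179 220
side stand 0.65 270.7 142.5 255 286 126 157
```

Emit:
apply_moves --targets '[{"translation":[0.1,0.35,0],"twist":0,"hand":0.6},{"translation":[0.12,0.35,0],"twist":0,"hand":0.6},{"translation":[0.1,0.3,0],"twist":0,"hand":0.6},{"translation":[0,0.1,0],"twist":0,"hand":0.6},{"translation":[0,0,0],"twist":0,"hand":0.6},{"translation":[0,0,0],"twist":0,"hand":0.6}]'

```text
time: 14.95
tool_pos: [0.5141, 0.2968, 0.1912]
tool_rot: [0.0, 0.135, 0.991, -0.0]
contact_force: [0.1, -0.4, -0.9]
gripper_width: 0.601
grasp_force: 0.0
```

```bash
python3 d.py .5172 .3138 .098
```

```text
t 14.95 pos [0.5141 0.2968 0.1912] yaw_y 1.299 z [-0.    -0.001 -1.   ] F [ 0.1 -0.4 -0.9] grip 0.601 0.0 qv 0.01
to [0.5172 0.3138 0.098 ] tool shift x100mm [0.016 0.172 0.932]
```

Emit:
apply_moves --targets '[{"translation":[0.02,0.17,0],"twist":0,"hand":0.6},{"translation":[0,0,0.1],"twist":0,"hand":0.6},{"translation":[0,0,0.2],"twist":0,"hand":0.6},{"translation":[0,0,0.2],"twist":0,"hand":0.6},{"translation":[0,0,0.2],"twist":0,"hand":0.6},{"translation":[0,0,0.15],"twist":0,"hand":0.6},{"translation":[0,0,0],"twist":0,"hand":0.6},{"translation":[0,0,0],"twist":0,"hand":0.6}]'

```text
time: 15.75
tool_pos: [0.5165, 0.3147, 0.1062]
tool_rot: [-0.0, 0.135, 0.991, -0.0]
contact_force: [0.2, 0.5, -0.7]
gripper_width: 0.601
grasp_force: 0.0
```

```bash
python3 d.py .5172 .3138 .098
```

```text
t 15.75 pos [0.5165 0.3147 0.1062] yaw_y 1.2998 z [-0. -0. -1.] F [ 0.2  0.5 -0.7] grip 0.601 0.0 qv 0.026
to [0.5172 0.3138 0.098 ] tool shift x100mm [-0.009 -0.007  0.082]
```

Emit:
apply_moves --targets '[{"translation":[-0.01,-0.01,0.08],"twist":0,"hand":0.6},{"translation":[0,0,0],"twist":0,"hand":0.4},{"translation":[0,0,0],"twist":0,"hand":0.3},{"translation":[0,0,0],"twist":0,"hand":0.15},{"translation":[0,0,0],"twist":0,"hand":0},{"translation":[0,0,0],"twist":0,"hand":0},{"translation":[0,0,0],"twist":0,"hand":0}]'

```text
time: 16.45
tool_pos: [0.5176, 0.3139, 0.0989]
tool_rot: [0.0, 0.135, 0.991, 0.0]
contact_force: [-0.1, 0.4, 1.9]
gripper_width: 0.17
grasp_force: 58.4
```

```bash
python3 d.py .5172 .3138 .18
```

```text
t 16.45 pos [0.5176 0.3139 0.0989] yaw_y 1.3 z [ 0.001  0.    -1.   ] F [-0.1  0.4  1.9] grip 0.17 58.4 qv 0.002
to [0.5172 0.3138 0.18  ] tool shift x100mm [ 0.003 -0.001 -0.811]
```

Emit:
apply_moves --targets '[{"translation":[0,0,-0.1],"twist":0,"hand":0},{"translation":[0,0,-0.2],"twist":0,"hand":0},{"translation":[0,0,-0.25],"twist":0,"hand":0},{"translation":[0,0,-0.25],"twist":0,"hand":0},{"translation":[0,0,-0.2],"twist":0,"hand":0},{"translation":[0,0,0],"twist":0,"hand":0}]'

```text
time: 17.05
tool_pos: [0.519, 0.3145, 0.2028]
tool_rot: [0.003, 0.135, 0.991, 0.002]
contact_force: [0.6, -0.3, 0.4]
gripper_width: 0.164
grasp_force: 58.5
```

```bash
python3 d.py .6455 .0549 .18
```

```text
t 17.05 pos [0.519  0.3145 0.2028] yaw_y 1.3 z [ 0.007  0.003 -1.   ] F [ 0.6 -0.3  0.4] grip 0.164 58.5 qv 0.05
to [0.6455 0.0549 0.18  ] tool shift x100mm [-1.912 -2.165  0.228]
```

Emit:
apply_moves --targets '[{"translation":[-0.15,-0.17,0],"twist":0,"hand":0},{"translation":[-0.3,-0.34,0],"twist":0,"hand":0},{"translation":[-0.3,-0.34,0],"twist":0,"hand":0},{"translation":[-0.3,-0.34,0],"twist":0,"hand":0},{"translation":[-0.3,-0.34,0],"twist":0,"hand":0},{"translation":[-0.3,-0.34,0],"twist":0,"hand":0},{"translation":[-0.25,-0.29,0],"twist":0,"hand":0},{"translation":[0,0,0.1],"twist":0,"hand":0}]'

```text
time: 17.85
tool_pos: [0.6443, 0.0504, 0.1884]
tool_rot: [0.001, 0.138, 0.99, -0.001]
contact_force: [-0.3, 0.7, -0.4]
gripper_width: 0.166
grasp_force: 58.6
```

```bash
python3 d.py .6455 .0549 .165; python3 - <<'E'
from h import *
p=np.array(state()["tool_pos"]);print("tip pred px",proj("side",p-[0,0,.0889]),"grip",proj("side",p-[0,0,.03]))
s=grab_frame("side");a=proj("side",p-[0,0,.06])[0].astype(int)
cv2.imwrite("pics/c7.png",crop(s,a[0]-40,a[1]-30,90,70,8))
E
```

```text
t 17.85 pos [0.6443 0.0504 0.1884] yaw_y 1.2948 z [ 0.002 -0.001 -1.   ] F [-0.3  0.7 -0.4] grip 0.166 58.6 qv 0.152
to [0.6455 0.0549 0.165 ] tool shift x100mm [0.002 0.047 0.234]
tip pred px [[331.73743535 175.78093503]] grip [[332.32039799 155.50523563]]
```

View pics/c7.png

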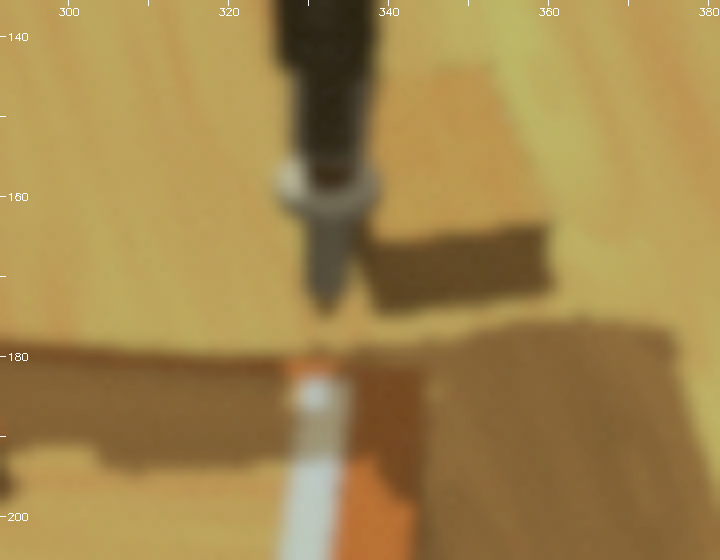

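The burnisher is held straight with its tip at about (332,175), as predicted. The lid is shut and the white band runs from (332,183) downwards. Descending to the left end.

Emit:
apply_moves --targets '[{"translation":[0,0.04,0.1],"twist":0,"hand":0},{"translation":[0,0,0.1],"twist":0,"hand":0},{"translation":[0,0,0.03],"twist":0,"hand":0},{"translation":[0,0,0],"twist":0,"hand":0},{"translation":[0,0,0],"twist":0,"hand":0}]'

```text
time: 18.4
tool_pos: [0.6435, 0.0593, 0.1654]
tool_rot: [0.0, 0.134, 0.991, -0.0]
contact_force: [1.1, 0.1, -0.6]
gripper_width: 0.17
grasp_force: 58.6
```

```bash
python3 d.py .6455 .0549 .1505
```

```text
t 18.4 pos [0.6435 0.0593 0.1654] yaw_y 1.301 z [ 0. -0. -1.] F [ 1.1  0.1 -0.6] grip 0.17 58.6 qv 0.011
to [0.6455 0.0549 0.1505] tool shift x100mm [-0.031 -0.037  0.149]
```

Emit:
apply_moves --targets '[{"translation":[-0.03,-0.03,0.06],"twist":0,"hand":0},{"translation":[0,0,0.03],"twist":0,"hand":0},{"translation":[0,0,0.03],"twist":0,"hand":0},{"translation":[0,0,0],"twist":0,"hand":0},{"translation":[0,0,0],"twist":0,"hand":0}]'

```text
time: 18.9
tool_pos: [0.6457, 0.0549, 0.1533]
tool_rot: [-0.0, 0.135, 0.991, -0.0]
contact_force: [-0.3, 0.1, -0.7]
gripper_width: 0.168
grasp_force: 58.6
```

```bash
python3 d.py .6455 .0549 .1505
```

```text
t 18.9 pos [0.6457 0.0549 0.1533] yaw_y 1.3 z [-0.  0. -1.] F [-0.3  0.1 -0.7] grip 0.168 58.6 qv 0.004
to [0.6455 0.0549 0.1505] tool shift x100mm [ 0.002 -0.     0.028]
```

Emit:
apply_moves --targets '[{"translation":[0,0,0.015],"twist":0,"hand":0},{"translation":[0,0,0.015],"twist":0,"hand":0},{"translation":[0,0,0],"twist":0,"hand":0},{"translation":[0,0,0],"twist":0,"hand":0}]'

```text
time: 19.3
tool_pos: [0.6459, 0.0549, 0.1506]
tool_rot: [0.0, 0.135, 0.991, 0.0]
contact_force: [0.3, 0.2, 0.6]
gripper_width: 0.172
grasp_force: 58.6
```

```bash
python3 d.py .6455 .0549 .1505; python3 -c "
from plant import *
import numpy as np
f=[]
for i in range(6): grab_frame('top'); f.append(state()['contact_force'])
print(np.mean(f,0))"
```

```text
t 19.3 pos [0.6459 0.0549 0.1506] yaw_y 1.3 z [ 0.001 -0.    -1.   ] F [0.3 0.2 0.6] grip 0.172 58.6 qv 0.001
to [0.6455 0.0549 0.1505] tool shift x100mm [ 0.003 -0.001  0.001]
[-0.24104425 -0.14654614  1.01175524]
```

Emit:
apply_moves --targets '[{"translation":[0,0,0.005],"twist":0,"hand":0},{"translation":[0,-0.03,0],"twist":0,"hand":0},{"translation":[0,-0.03,0],"twist":0,"hand":0},{"translation":[0,-0.03,0],"twist":0,"hand":0},{"translation":[0,-0.03,0],"twist":0,"hand":0},{"translation":[0,-0.03,0],"twist":0,"hand":0},{"translation":[0,-0.03,0],"twist":0,"hand":0},{"translation":[0,-0.03,0],"twist":0,"hand":0}]'

```text
time: 20.4
tool_pos: [0.6399, 0.0344, 0.1498]
tool_rot: [-0.0, 0.135, 0.991, 0.0]
contact_force: [-0.6, 1.5, 0.5]
gripper_width: 0.168
grasp_force: 58.9
```

```bash
python3 d.py .6188 -.0415 .1502
```

```text
t 20.4 pos [0.6399 0.0344 0.1498] yaw_y 1.2999 z [-0.  0. -1.] F [-0.6  1.5  0.5] grip 0.168 58.9 qv 0.047
to [ 0.6188 -0.0415  0.1502] tool shift x100mm [ 0.001 -0.788 -0.004]
```

Emit:
apply_moves --targets '[{"translation":[0,-0.03,0],"twist":0,"hand":0},{"translation":[0,-0.03,0],"twist":0,"hand":0},{"translation":[0,-0.03,0],"twist":0,"hand":0},{"translation":[0,-0.03,0],"twist":0,"hand":0},{"translation":[0,-0.03,0],"twist":0,"hand":0},{"translation":[0,-0.03,0],"twist":0,"hand":0},{"translation":[0,-0.03,0],"twist":0,"hand":0},{"translation":[0,-0.03,0],"twist":0,"hand":0}]'

```text
time: 21.2
tool_pos: [0.6335, 0.0113, 0.1498]
tool_rot: [-0.0, 0.135, 0.991, -0.0]
contact_force: [-0.3, 0.5, 1.4]
gripper_width: 0.171
grasp_force: 58.9
```

```bash
python3 d.py .6188 -.0415 .1502
```

```text
t 21.2 pos [0.6335 0.0113 0.1498] yaw_y 1.3 z [-0.  0. -1.] F [-0.3  0.5  1.4] grip 0.171 58.9 qv 0.048
to [ 0.6188 -0.0415  0.1502] tool shift x100mm [ 0.001 -0.548 -0.004]
```

Emit:
apply_moves --targets '[{"translation":[0,-0.03,0],"twist":0,"hand":0},{"translation":[0,-0.03,0],"twist":0,"hand":0},{"translation":[0,-0.03,0],"twist":0,"hand":0},{"translation":[0,-0.03,0],"twist":0,"hand":0},{"translation":[0,-0.03,0],"twist":0,"hand":0},{"translation":[0,-0.03,0],"twist":0,"hand":0},{"translation":[0,-0.03,0],"twist":0,"hand":0},{"translation":[0,-0.03,0],"twist":0,"hand":0}]'

```text
time: 22.0
tool_pos: [0.6271, -0.0118, 0.1498]
tool_rot: [-0.0, 0.135, 0.991, -0.0]
contact_force: [-0.0, 2.0, 0.8]
gripper_width: 0.169
grasp_force: 58.9
```

Emit:
apply_moves --targets '[{"translation":[0,-0.03,0],"twist":0,"hand":0},{"translation":[0,-0.03,0],"twist":0,"hand":0},{"translation":[0,-0.03,0],"twist":0,"hand":0},{"translation":[0,-0.03,0],"twist":0,"hand":0},{"translation":[0,-0.03,0],"twist":0,"hand":0},{"translation":[0,-0.03,0],"twist":0,"hand":0},{"translation":[0,-0.03,0],"twist":0,"hand":0},{"translation":[0,-0.03,0],"twist":0,"hand":0}]'

```text
time: 22.8
tool_pos: [0.6207, -0.0349, 0.1498]
tool_rot: [-0.0, 0.135, 0.991, -0.0]
contact_force: [1.1, 1.4, 1.8]
gripper_width: 0.169
grasp_force: 58.9
```

```bash
python3 d.py .6188 -.0415 .1502
```

```text
t 22.8 pos [ 0.6207 -0.0349  0.1498] yaw_y 1.3 z [-0. -0. -1.] F [1.1 1.4 1.8] grip 0.169 58.9 qv 0.051
to [ 0.6188 -0.0415  0.1502] tool shift x100mm [ 0.001 -0.068 -0.004]
```

Emit:
apply_moves --targets '[{"translation":[0,-0.03,0],"twist":0,"hand":0},{"translation":[0,-0.03,0],"twist":0,"hand":0},{"translation":[0,-0.01,0],"twist":0,"hand":0},{"translation":[0,0,0],"twist":0,"hand":0},{"translation":[0,0,0],"twist":0,"hand":0},{"translation":[0,0,0],"twist":0,"hand":0}]'

```text
time: 23.4
tool_pos: [0.6188, -0.0417, 0.1498]
tool_rot: [-0.0, 0.135, 0.991, -0.0]
contact_force: [-0.9, -0.4, 1.4]
gripper_width: 0.173
grasp_force: 58.9
```

Emit:
apply_moves --targets '[{"translation":[0,0,-0.05],"twist":0,"hand":0},{"translation":[0,0,-0.2],"twist":0,"hand":0},{"translation":[0,0,-0.25],"twist":0,"hand":0},{"translation":[0,0,0],"twist":0,"hand":0}]'

```text
time: 23.8
tool_pos: [0.621, -0.0418, 0.2041]
tool_rot: [0.004, 0.135, 0.991, -0.0]
contact_force: [0.2, 0.3, -0.7]
gripper_width: 0.171
grasp_force: 58.9
```

```bash
python3 d.py .5176 .3139 .205
```

```text
t 23.8 pos [ 0.621  -0.0418  0.2041] yaw_y 1.3002 z [ 0.007 -0.001 -1.   ] F [ 0.2  0.3 -0.7] grip 0.171 58.9 qv 0.042
to [0.5176 0.3139 0.205 ] tool shift x100mm [ 1.948  3.151 -0.022]
```

Emit:
apply_moves --targets '[{"translation":[0.1,0.16,0],"twist":0,"hand":0},{"translation":[0.22,0.36,0],"twist":0,"hand":0},{"translation":[0.22,0.36,0],"twist":0,"hand":0},{"translation":[0.22,0.36,0],"twist":0,"hand":0},{"translation":[0.22,0.36,0],"twist":0,"hand":0},{"translation":[0.22,0.36,0],"twist":0,"hand":0},{"translation":[0.22,0.36,0],"twist":0,"hand":0},{"translation":[0.22,0.36,0],"twist":0,"hand":0}]'

```text
time: 24.6
tool_pos: [0.5301, 0.2627, 0.1976]
tool_rot: [-0.001, 0.135, 0.991, -0.001]
contact_force: [0.2, -0.3, -0.6]
gripper_width: 0.169
grasp_force: 58.9
```

Emit:
apply_moves --targets '[{"translation":[0.15,0.2,0],"twist":0,"hand":0},{"translation":[0,0,0],"twist":0,"hand":0},{"translation":[0,0,0],"twist":0,"hand":0},{"translation":[0,0,0],"twist":0,"hand":0}]'

```text
time: 25.0
tool_pos: [0.5231, 0.2833, 0.1987]
tool_rot: [-0.001, 0.135, 0.991, -0.001]
contact_force: [0.1, 0.1, -0.4]
gripper_width: 0.172
grasp_force: 58.9
```

```bash
python3 d.py .5176 .3139 .16
```

```text
t 25.0 pos [0.5231 0.2833 0.1987] yaw_y 1.2994 z [-0.002 -0.001 -1.   ] F [ 0.1  0.1 -0.4] grip 0.172 58.9 qv 0.014
to [0.5176 0.3139 0.16  ] tool shift x100mm [0.134 0.281 0.387]
```

Tip is at TCP − 89 mm, and entry into the hole is at TCP z ≈ 0.144. I'll centre above the stand first.

Emit:
apply_moves --targets '[{"translation":[0.07,0.14,0],"twist":0,"hand":0},{"translation":[0.07,0.14,0],"twist":0,"hand":0},{"translation":[0,0,0.15],"twist":0,"hand":0},{"translation":[0,0,0.15],"twist":0,"hand":0},{"translation":[0,0,0],"twist":0,"hand":0},{"translation":[0,0,0],"twist":0,"hand":0}]'

```text
time: 25.6
tool_pos: [0.5168, 0.3141, 0.1681]
tool_rot: [-0.001, 0.135, 0.991, -0.001]
contact_force: [0.9, -0.5, -0.4]
gripper_width: 0.173
grasp_force: 58.9
```

```bash
python3 d.py .5176 .3139 .16
```

```text
t 25.6 pos [0.5168 0.3141 0.1681] yaw_y 1.2996 z [-0.003 -0.001 -1.   ] F [ 0.9 -0.5 -0.4] grip 0.173 58.9 qv 0.025
to [0.5176 0.3139 0.16  ] tool shift x100mm [-0.008  0.001  0.081]
```

Emit:
apply_moves --targets '[{"translation":[-0.01,0,0.1],"twist":0,"hand":0},{"translation":[0,0,0.1],"twist":0,"hand":0},{"translation":[0,0,0.1],"twist":0,"hand":0},{"translation":[0,0,0.1],"twist":0,"hand":0},{"translation":[0,0,0.1],"twist":0,"hand":0},{"translation":[0,0,0],"twist":0,"hand":0},{"translation":[0,0,0],"twist":0,"hand":0}]'

```text
time: 26.3
tool_pos: [0.5183, 0.3143, 0.1194]
tool_rot: [-0.0, 0.135, 0.991, -0.0]
contact_force: [0.1, -0.5, -0.0]
gripper_width: 0.173
grasp_force: 58.9
```

```bash
python3 d.py .5176 .3139 .0989
```

```text
t 26.3 pos [0.5183 0.3143 0.1194] yaw_y 1.3 z [-0.001 -0.    -1.   ] F [ 0.1 -0.5 -0. ] grip 0.173 58.9 qv 0.015
to [0.5176 0.3139 0.0989] tool shift x100mm [ 0.005 -0.006  0.205]
```

Emit:
apply_moves --targets '[{"translation":[0.005,0,0.08],"twist":0,"hand":0},{"translation":[0,0,0.06],"twist":0,"hand":0},{"translation":[0,0,0.04],"twist":0,"hand":0},{"translation":[0,0,0.025],"twist":0,"hand":0},{"translation":[0,0,0],"twist":0,"hand":0},{"translation":[0,0,0],"twist":0,"hand":0}]'

```text
time: 26.9
tool_pos: [0.5181, 0.3146, 0.0994]
tool_rot: [0.0, 0.135, 0.991, 0.0]
contact_force: [-0.4, 0.8, -1.3]
gripper_width: 0.17
grasp_force: 59.0
```

```bash
python3 d.py .5176 .3139 .0989
```

```text
t 26.9 pos [0.5181 0.3146 0.0994] yaw_y 1.3 z [ 0.  0. -1.] F [-0.4  0.8 -1.3] grip 0.17 59.0 qv 0.001
to [0.5176 0.3139 0.0989] tool shift x100mm [ 0.003 -0.008  0.005]
```

Emit:
apply_moves --targets '[{"translation":[0,-0.005,0.008],"twist":0,"hand":0},{"translation":[0,0,0],"twist":0,"hand":0},{"translation":[0,0,0],"twist":0,"hand":0.25},{"translation":[0,0,0],"twist":0,"hand":0.35},{"translation":[0,0,0],"twist":0,"hand":0.6},{"translation":[0,0,0],"twist":0,"hand":0.6},{"translation":[0,0,0],"twist":0,"hand":0.6},{"translation":[0,0,0],"twist":0,"hand":0.6}]'

```text
time: 27.7
tool_pos: [0.5178, 0.314, 0.0985]
tool_rot: [-0.0, 0.135, 0.991, -0.0]
contact_force: [0.4, -0.6, 0.3]
gripper_width: 0.601
grasp_force: 0.0
```

Emit:
apply_moves --targets '[{"translation":[0,0,-0.1],"twist":0,"hand":0.6},{"translation":[0,0,-0.3],"twist":0,"hand":0.6},{"translation":[0,0,-0.4],"twist":0,"hand":0.6},{"translation":[0,0,-0.4],"twist":0,"hand":0.6},{"translation":[0.4,0.3,0],"twist":0,"hand":0.6},{"translation":[0.4,0.3,0],"twist":0,"hand":0.6},{"translation":[0,0,0],"twist":0,"hand":0.6},{"translation":[0,0,0],"twist":0,"hand":0.6}]'

```text
time: 28.5
tool_pos: [0.4563, 0.394, 0.2192]
tool_rot: [0.0, 0.134, 0.991, 0.0]
contact_force: [-0.4, -0.8, -0.2]
gripper_width: 0.598
grasp_force: 0.0
```

```bash
python3 d.py; python3 - <<'E'
from h import *
s=grab_frame("side");t=grab_frame("top")
W=np.zeros((600,800,3),np.uint8)
W[:300,:225]=crop(s,250,105,45,60,5);W[:220,240:480]=crop(t,160,196,60,55,4)
W[310:595,:300]=crop(s,260,300,100,95,3);W[300:600,310:770]=crop(s,235,170,115,75,4)
cv2.imwrite("pics/c8.png",W)
E
```

```text
t 28.5 pos [0.4563 0.394  0.2192] yaw_y 1.3024 z [ 0.001 -0.    -1.   ] F [-0.4 -0.8 -0.2] grip 0.598 0.0 qv 0.038
```

View pics/c8.png

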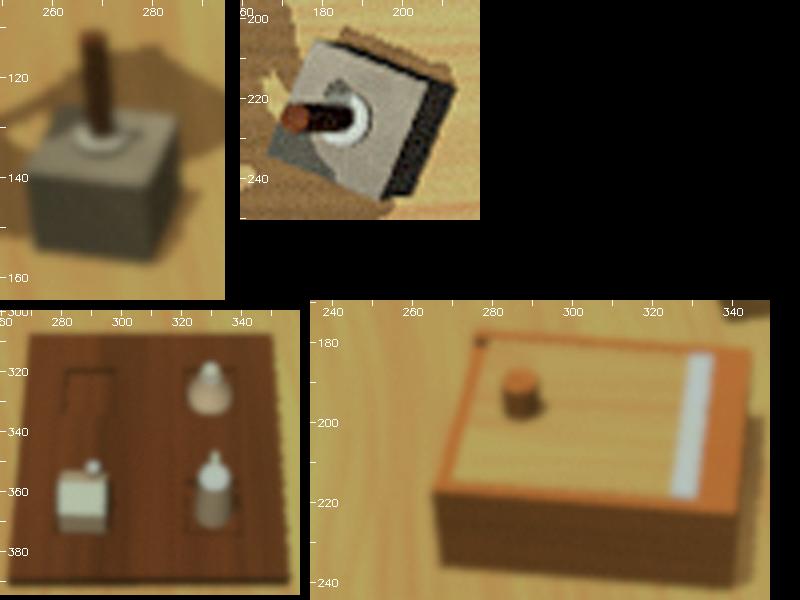

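The burnisher is home in its stand (side px 269,130), the lid is shut and the other charms are undisturbed. Handing in.

```bash
python3 -c "
from plant import *
print(job_done())"
```

```text
the job is handed in; nothing more can be done
None
```

The job is handed in, with no verdict returned: the cat was upright in the box when last seen, the lid is shut, the seam was rubbed in one pass left to right at about 3 cm/s, the burnisher is back in its stand, and the other charms look unmoved (I did not check the carton again at the end).

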